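Let the cue-rest extension out one hole

ROBOT

A 7-joint arm with a two-finger parallel gripper is mounted at the origin on the work surface. World frame = base frame: x ahead of the robot, y to its left, z up, the work surface at z = 0. Lengths are in m, angles in degrees, forces in N, time in s.
With the tool pointing down it reaches from about 0.4 to 0.85 m from the base axis. Payload 4.4 kg.
Tool frame: the origin (TCP) lies midway between the tips of the shut fingers; the grasp point (between the pads) lies robot.grip_point_offset behind it (robot.grip_point_offset is the distance from the TCP to the grasp point, in m); z points along the fingers, y is the direction in which the jaws open and shut (so a half turn about z gives the same grasp; the last joint's range is limited). The gripper opens to 94 mm and grips with 3 to 60 N. Pads are 16 mm wide; open, the fingers measure 119 mm over their backs; the gripper's body (75 mm by 177 mm) begins 78 mm behind the grasp point.
Start: joints at [-79.687, 36.005, 2.206, 86.941, -1.547, 57.084, -1.146], TCP at [0.158, 0.63, 0.168] pointing down, gripper open.
Joint ranges: [-175.42, 175.42], [-21.48, 121.26], [-71.46, 75.88], [10.55, 141.38], [-63.04, 243.04], [13.31, 113.54], [-168.57, 168.57]. Speed limits (degrees/s): [147.25, 147.25, 180, 180, 180, 180, 180].

INTERFACE

Orientations are given as [roll, pitch, yaw] about the fixed x, y, z axes, in that order (R = Rz(yaw) Ry(pitch) Rx(roll)).
In Python, from workcell import telemetry, cams, robot gives the robot as it stands.
- The arm moves only by the tool drive_tool, never from a script. Its argument "series" is a list of rows, each a list of 3 entries, a list of its own where there are three numbers: the shift along the world's x, y, z normalised to -1 to 1, where 1 is 0.02 m, then the turn, a rotation vector about the world's x, y, z normalised to -1 to 1, where 1 is 5 degrees, then the closure, from 0 (fully open) to 1 (shut). A call has 1 to 12 rows; each row shifts and turns the pose as measured when the row begins; what a row does not reach is not made up. A row lasts 1/10 s, in which the tool goes at most 50 mm and 8.59 degrees, less where a joint would pass 70% of its speed; a pose out of reach is approached as far as the arm can. A call with a number of a shift or a turn outside -1 to 1 is refused whole. A call with a gripper value outside its range is refused whole. The fingers move at their own pace and stop on an object; "newtons" is the grip in N (left out, the last holds). Time passes only in rows, so rows that do not move let the fingers close. It gives the time, the measured TCP pose, the force and the opening at its end, in the units of the state.
- telemetry.read_state(): the state, without advancing time (a new reading comes with each control period).
- cams.get_image(name): name is "scene" or "side" or "wrist"; returns (picture, depth): 480x640x3 uint8, red, green, blue; 480x640 float32, m along the optical axis (not along the pixel's ray), 0 where there is no reading.
- cams.calibration(name): a dict with "K" (3x3 intrinsics, pixels), "world_to_cam" (4x4, takes a point from world to camera coordinates); the wrist camera has in their place "hand_eye" (4x4, takes a point from camera to tool coordinates, whose origin is the TCP and whose axes are the flange's). Camera axes: x right, y up, looking along -z (the intrinsics and any distortion apply to the point x, -y, -z); pixel columns grow to the right and rows downward; lengths in m; the calibration is good to about 2 mm. A picture is of the moment at which its call begins: read the wrist's pose just before it. calibration takes no time and is no camera call.
- robot.hand_in(): hands the job in, once; it reports no verdict.
The state is a dict: "time_s": time; "joint_pos": joint angles; "joint_velocities": joint speeds; "tau": joint torques, N m; "eef_pos": TCP position; "eef_rot": TCP orientation; "force": force on the tool from outside, world axes, zero at the start; "torque": the same for the moment, N m; "opening": finger opening in m.
Only numpy, scipy, OpenCV 4.12 (cv2) and the standard library are available. Lean on these libraries where they do the work, as an engineer would, in place of code of your own. Each camera call takes 0.05 s, during which the arm holds its last target.

TASK

On the pool table the telescoping cue-rest extension sits collapsed in its cradle: press its sprung steel button down into the tube so that the inner tube springs free, then draw the inner tube out by its black grip until the button snaps up through the hole in the brass sleeve, and give it a firm but gentle outward tug of about a kilogram (10 to 20 N) to feel that it has caught. Never wrench on the button or yank the tube hard, leave everything else on the table where it is, and let go with the tube locked out.

Things in the scene. Friction and masses are not known exactly. Their poses are not given: they have to be found in the camera images.
- holder: Fixed wooden cradle with the fixed square aluminium outer tube (34 x 34 outside, wall 2) clamped level on it. Origin on the table straight below the centre of the first button hole (13 x 13) in the tube's top wall. x = the way the inner tube pulls out, z up. Tube axis 75 above the table, top face 92; tube from x = -155 to 38. Clamps with brass straps (top at 97) at x = -130 and -55.
- board (a point): Centre of the top of the cradle's wooden board (245 long in x, 130 wide, 20 thick). It reaches from x = -165 to 80 of holder. Fixed.
- sleeve_middle (a point): Fixed square brass sleeve round the front of the outer tube: 38 x 38 outside, top face 94 above the table, 49 long, second hole (13 x 13) in its top, 29 from its rear end. Set by hand: its hole is anywhere from x = 46 to 66 of holder. This point is only the middle of that range, x = 56, at the top face; the sleeve itself is not measured, so the catch must be seen or felt.
- extension (a joint): How far the inner tube is drawn out, m: 0 at the start (button in the first hole), limit 0.095. Slides against about 2.5 N of friction and stays where left. A hidden kick spring pushes it outward with about 11 N; once the button is pressed in, the spring shoves it out 11 to 13 mm. The button catches in the sleeve's hole at 0.046 to 0.066 and then blocks travel firmly both ways, with 3 mm of play.
- grip (a point): Centre of the black ribbed grip on the inner tube: 31 wide x 31 high x 42 long; on the tube's axis, 75 above the table, 117 from the first hole at the start; moves with the tube. Bare inner tube 28 x 28. 21 further out is a brass end flange 44 x 44 x 8, against which fingers may pull, then a stub 24 thick, 22 long. Axes as holder.
- button_pin: The sprung steel button: round-topped pin 10 thick, upright in the inner tube, moving along with it. Origin 5 below its tip. Fully up, its tip is 98 above the table: 6 above the aluminium tube, 4 above the brass sleeve. At the start it is through the first hole, 1.5 outward of the hole's centre. When up it cannot be pulled past a hole's edge.
- button (a joint): How far the button is pressed down, m: 0 = fully up, about 0.008 when trapped under the tube's wall, at most 0.0095. Its spring pushes back with 1.5 N (up) to 4 N (down). Pressed 4 to 6 mm from above, till nearly flush with the aluminium, it slips under the wall and the tube kicks out. This takes 2 to 5 N.
- chalk_blue: Bystander: blue chalk cube, 21, lying on the cradle's board beside the tube; origin under its centre.
- chalk_green: Bystander: green chalk cube, 21; origin under its centre.
- brush: Bystander: table brush lying down; origin under its middle.
- mug: Bystander: white mug, 80 wide, 95 high; origin under its centre.
- wax_tin: Bystander: green tin, 70 wide, 50 high; origin under its centre.
- ball_white_center (a point): Bystander: centre of the cream ball, 57, in the three-cell wooden ball tray.
- ball_red_center (a point): Bystander: centre of the red ball, 57, in the tray.
- ball_black_center (a point): Bystander: centre of the black ball, 57, in the tray.

How it is judged (in metres and radians):
On the way, in this order (a step that is already met when the one before it is completed fails the run):
1. the button is pressed in and the inner tube has sprung free, the button trapped under the wall (value of joint extension between 0.008 and 0.042 m and value of joint button above 0.006 m), for 0.1 s.
2. the button has snapped up through the sleeve's hole and a firm outward tug bears on it (more than 4 N) (value of joint extension above 0.042 m and value of joint button below 0.002 m and contact force between button_pin and anything else above 4 N), for 0.05 s.
At the end, for the whole second after the job is handed in: The inner tube is drawn out 42 to 71 mm and at rest, the button is up (within 2 mm of its full height) through the sleeve's hole, and nothing touches the gripper (value of joint extension between 0.042 and 0.071 m and value of joint button below 0.002 m and velocity of joint extension below 0.01 m/s and contact force between the fingers and anything else below 0.2 N).
It fails at once if the button is wrenched against the edge of a hole, jammed or struck with more than 25 N (contact force between button_pin and anything else above 25 N).
It fails at once if a bystander (chalks, brush, mug, tin, balls) is pushed more than 20 mm from its place (distance of any of chalk_blue, chalk_green, brush, mug, wax_tin, ball_white_center, ball_red_center, ball_black_center from where it was at the start of the episode above 0.02 m).
It also fails if it takes over 45 s, if anything falls off the work surface, if the arm or the gripper's body presses on something with over 40 N, if the wrist force passes 120 N, or if a joint passes its speed limit or range.

## Working session

There is one attempt and no reset: what is moved stays moved. The work goes in short steps, Python scripts to look and compute and a tool call to move; the robot and the scene stay as the last step left them, time stands still between calls to the robot, and variables do not carry over. Pictures are saved under pics/ and viewed, and the job is handed in when it is done.

Besides the shell and the picture viewer there is one more tool, called after "Emit:" as name([rows], argument=value, ...), one row to a line, values as JSON. drive_tool: Moves the arm, as the interface text tells. Scaled input: -1 to 1 covers 0.02 m each way for a shift and 5 degrees each way for a turn. Its arguments: {"type":"object","properties":{"series":{"type":"array"},"newtons":{"type":"number"}},"required":["series"]}

```bash
ls; mkdir -p pics
cat > h.py <<'E'
import numpy as np, cv2
from workcell import telemetry, cams, robot
def snap(n,f):
    im,d=cams.get_image(n); cv2.imwrite('pics/'+f+'.png',cv2.cvtColor(im,cv2.COLOR_RGB2BGR)); np.save('pics/'+f+'.npy',d); return im,d
E
python3 - <<'E'
from h import *
print(telemetry.read_state()); print(robot.grip_point_offset)
for n in ['scene','side','wrist']:
    snap(n,n+'0'); print(n,cams.calibration(n))
E
```

```text
pics
{'time_s': 0.0, 'joint_pos': array([-79.68776415,  36.05741189,   2.20263756,  86.99412376,
        -1.54704127,  57.08445877,  -1.14693771]), 'joint_velocities': array([ 0.05455634,  0.00459312, -0.0575987 , -0.01874994,  0.07914086,
       -0.0038021 ,  0.07859872]), 'tau': array([ 5.63583999e-04, -5.49710405e+01,  1.14336602e+00, -1.86643660e+01,
       -5.22864726e-02,  2.34660931e-02,  1.54786057e-04]), 'eef_pos': array([0.15795109, 0.62976793, 0.16678171]), 'eef_rot': array([-1.79893692e+02,  1.29246354e-03,  1.65916634e+02]), 'force': array([ 0.39408069, -0.45015391, -0.01746208]), 'torque': array([ 0.01920834,  0.00684673, -0.01454946]), 'opening': 0.09406099761758333}
0.0188
scene {'K': array([[494.7300518 ,   0.        , 313.04608625],
       [  0.        , 494.7300518 , 237.28525056],
       [  0.        ,   0.        ,   1.        ]]), 'world_to_cam': array([[ 0.01127542,  0.99965025, -0.02392151,  0.02991835],
       [-0.526492  ,  0.02627348,  0.84977401,  0.2054058 ],
       [ 0.85010531,  0.00301293,  0.52660411, -1.52957471],
       [ 0.        ,  0.        ,  0
[... 275 characters left out ...]
  [ 0.27888869, -0.68804154,  0.66994025, -0.1893759 ],
       [-0.2354591 ,  0.62733298,  0.74230206, -0.93683059],
       [ 0.        ,  0.        ,  0.        ,  1.        ]])}
wrist {'K': array([[370.96265051,   0.        , 314.91698873],
       [  0.        , 370.96265051, 239.23265366],
       [  0.        ,   0.        ,   1.        ]]), 'hand_eye': array([[ 4.45124015e-04,  9.67980087e-01,  2.51026597e-01,
         7.19949671e-02],
       [ 9.99999895e-01, -4.03237744e-04, -2.18295041e-04,
        -4.12664228e-04],
       [-1.10081854e-04,  2.51026667e-01, -9.67980165e-01,
        -2.17023889e-01],
       [ 0.00000000e+00,  0.00000000e+00,  0.00000000e+00,
         1.00000000e+00]])}
```

View pics/scene0.png

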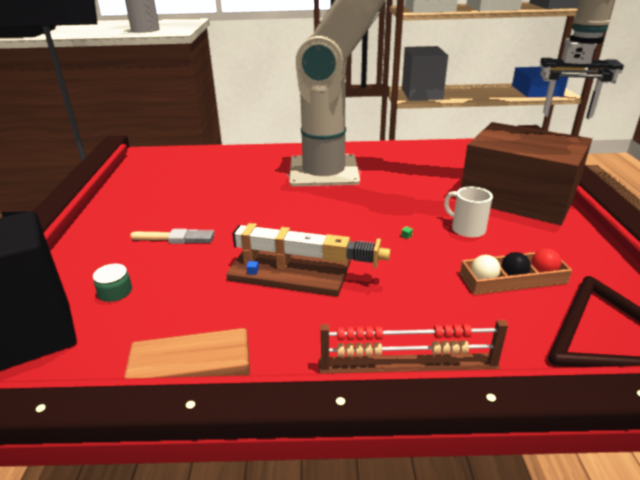

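View pics/side0.png

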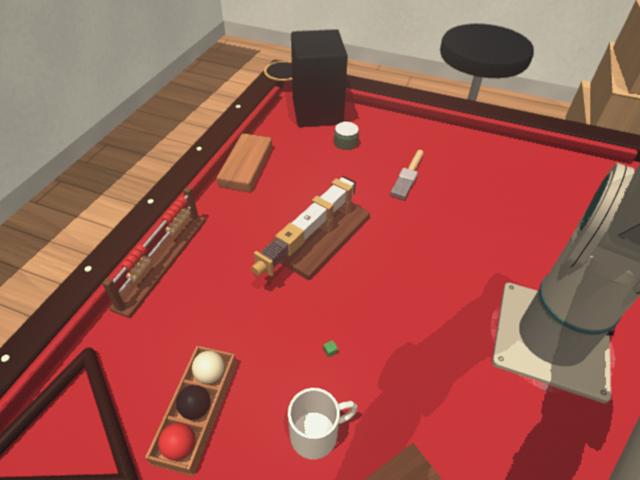

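View pics/wrist0.png

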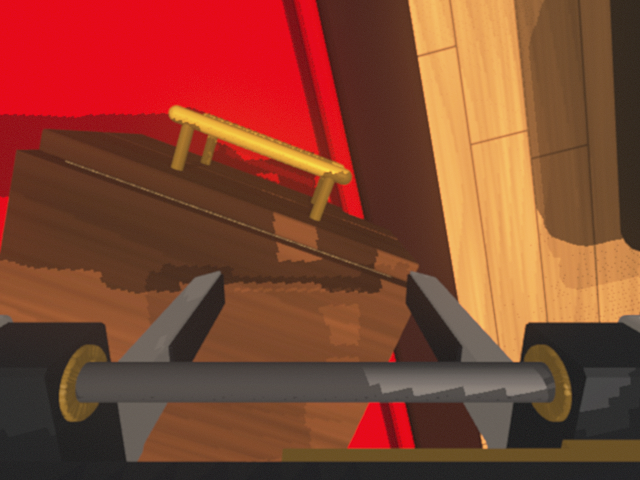

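The scene view shows the tube with its outward end pointing right (+y): strap at (247,237), hole/button near (307,238), sleeve at (337,247), grip at (365,250). The wrist view shows only the box. I'll zoom in and deproject.

```bash
cat >> h.py <<'E'
def deproj(n,u,v,d,T=None):
    c=cams.calibration(n);K=c['K'];p=np.array([(u-K[0,2])/K[0,0]*d,-(v-K[1,2])/K[1,1]*d,-d,1.0*np.ones_like(d)])
    if n!='wrist': return (np.linalg.inv(c['world_to_cam'])@p)[:3]
    return (T@c['hand_eye']@p)[:3]
def proj(n,P):
    c=cams.calibration(n);K=c['K'];q=c['world_to_cam']@np.r_[P,1]
    return K[0,0]*q[0]/-q[2]+K[0,2],K[1,1]*-q[1]/-q[2]+K[1,2]
E
python3 - <<'E'
from h import *
for n,(a,b,c,d) in {'side':(230,160,390,300),'scene':(220,210,400,310)}.items():
    im=cv2.imread(f'pics/{n}0.png')[b:d,a:c]
    cv2.imwrite(f'pics/{n}z.png',cv2.resize(im,None,fx=4.4 if n=='scene' else 4.2,fy=4.4 if n=='scene' else 4.2,interpolation=cv2.INTER_CUBIC))
    D=np.load(f'pics/{n}0.npy'); 
    v,u=np.mgrid[b:d,a:c]; z=D[b:d,a:c]; m=z>0
    P=deproj(n,u[m],v[m],z[m]).T
    t=P[(P[:,2]>0.085)&(P[:,2]<0.105)]; print(n,len(t),t.mean(0),np.median(t[:,2]))
    r=cv2.fitLine(t[:,:2].astype(np.float32),cv2.DIST_HUBER,0,.01,.01).ravel(); print(r,np.degrees(np.arctan2(r[1],r[0])))
    s=(t[:,:2]-r[2:])@r[:2]; print(r[2:]+r[:2]*s.min(),r[2:]+r[:2]*s.max(),np.ptp(s))
    b_=P[(P[:,2]>0.012)&(P[:,2]<0.026)]
    print('board',cv2.minAreaRect(b_[:,:2].astype(np.float32)),len(b_))
E
```

```text
side 1932 [ 0.53697944 -0.03997696  0.09147273] 0.09127996982350517
[ 0.26790008  0.9634467   0.53697944 -0.03997696] 74.46065
[ 0.49198984 -0.20177266] [0.5811945 0.1190333] 0.33297738478747724
board ((0.6257358193397522, -0.11314336955547333), (0.24683693051338196, 0.33999326825141907), 74.859619140625) 2472
scene 1847 [ 0.54207339 -0.04855037  0.09188157] 0.09186159738931532
[ 2.6072401e-01  9.6541339e-01  5.5615836e-01 -9.2335884e-04] 74.88698
[ 0.50184058 -0.20205218] [0.58811788 0.11741691] 0.3309142857469761
board ((0.537173330783844, -0.08800308406352997), (0.24626490473747253, 0.1182604432106018), 75.63388061523438) 3004
```

View pics/sidez.png

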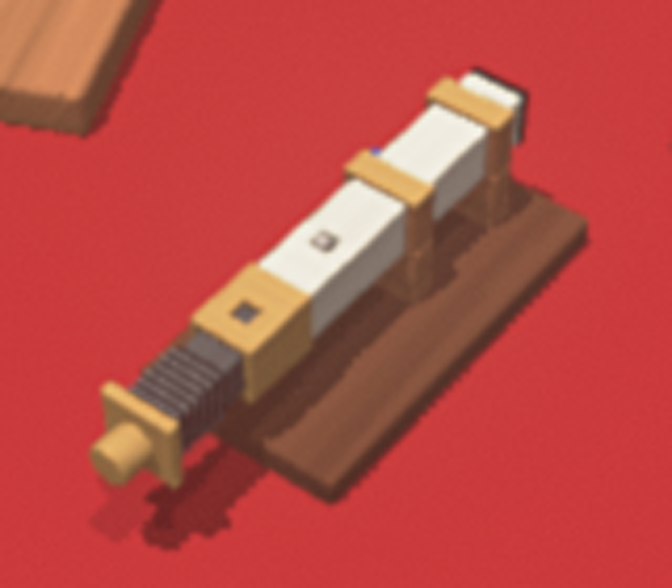

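View pics/scenez.png

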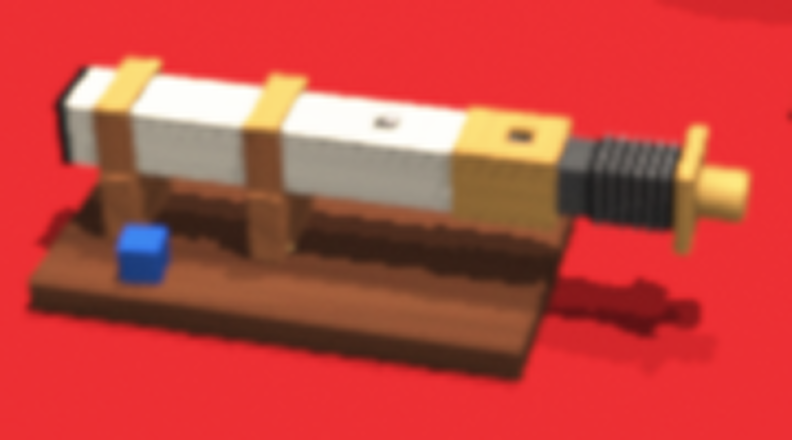

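```bash
cat >> h.py <<'E'
def onplane(n,u,v,z,T=None):
    o=deproj(n,u,v,np.float64(0.0),T); p=deproj(n,u,v,np.float64(1.0),T); d=p-o
    return o+d*(z-o[2])/d[2]
E
python3 - <<'E'
from h import *
for n,h1,h2,gr in (('side',(306.9,217.1),(288.3,234.3),None),('scene',(308,237.7),(338.4,240.5),None)):
    a=onplane(n,*h1,.094);b=onplane(n,*h2,.094); print(n,a,b,np.linalg.norm(b-a),np.degrees(np.arctan2(b[1]-a[1],b[0]-a[0])))
    D=np.load(f'pics/{n}0.npy'); v,u=np.mgrid[0:480,0:640]; m=D>0
    P=deproj(n,u[m],v[m],D[m]).T
    t=P[(abs(P[:,0]-.54)<.1)&(abs(P[:,1]+.03)<.2)&(P[:,2]>.088)&(P[:,2]<.0955)]
    print(cv2.minAreaRect(t[:,:2].astype(np.float32)),len(t),np.median(t[:,2]))
    for yaw in (74,75,76):
      c,s=np.cos(np.radians(yaw)),np.sin(np.radians(yaw)); q=(t[:,:2]-a[:2]); 
      x=q@[c,s]; y=q@[-s,c]
      k=(x>-.10)&(x<.0)&(abs(y)<.03); print(yaw,np.percentile(x,[1,99]),np.percentile(y[k],[2,98]), np.polyfit(x[k],y[k],1))
E
```

```text
side [ 0.53604909 -0.04321007  0.094     ] [0.55270804 0.01807924 0.094     ] 0.06351298936406963 74.79389373278886
((0.5369542837142944, -0.04242445528507233), (0.3309965431690216, 0.048638056963682175), 75.0193862915039) 1517 0.09128877296957005
74 [-0.16047287  0.14577726] [-0.02226445  0.01991543] [ 0.01479506 -0.00057626]
75 [-0.16044674  0.14576584] [-0.02125875  0.02100952] [-0.0023777  -0.00054859]
76 [-0.16047057  0.14561704] [-0.02025246  0.02220127] [-0.01883929 -0.00053279]
scene [ 0.54127814 -0.04419265  0.094     ] [0.55518582 0.01773725 0.094     ] 0.06347231930139703 77.34299665687878
((0.5383015275001526, -0.05156196653842926), (0.30976375937461853, 0.05129874125123024), 74.05422973632812) 1341 0.09182159473841267
74 [-0.15936062  0.14393977] [-0.0212833   0.01989876] [ 0.00672767 -0.00105725]
75 [-0.15923766  0.14361863] [-0.02038532  0.02070735] [-0.01090375 -0.00112   ]
76 [-0.15936809  0.14349997] [-0.01935307  0.02188702] [-0.02560489 -0.00098478]
```

The button is at about (0.5385, -0.0435), yaw is about 75°, and the two holes are roughly 63 mm apart. I'll lift and move over there with the tool at yaw 75°, then refine with the wrist camera.

Emit:
drive_tool([
  [[0, 0, 1], [0, 0, 0], 0],
  [[0, 0, 1], [0, 0, 0], 0],
  [[0.2, -0.4, 1], [0, 0, 0], 0],
  [[0.5, -1, 0.8], [0, 0, -0.5], 0],
  [[0.57, -1, 0.2], [0, 0, -0.5], 0],
  [[0.57, -1, 0], [0, 0, -0.5], 0],
  [[0.57, -1, 0], [0, 0, -0.5], 0],
  [[0.57, -1, 0], [0, 0, -0.5], 0],
  [[0.57, -1, 0], [0, 0, -0.5], 0],
  [[0.57, -1, 0], [0, 0, -0.5], 0],
  [[0.57, -1, 0], [0, 0, -0.5], 0],
  [[0.57, -1, 0], [0, 0, -0.5], 0],
])

```text
time_s: 1.35
eef_pos: [0.2619, 0.434, 0.2453]
eef_rot: [-179.5, -0.1, 142.9]
force: [-0.3, -0.6, -0.2]
opening: 0.0942
```

Emit:
drive_tool([
  [[0.6, -1, 0], [0, 0, -0.6], 0],
  [[0.6, -1, 0], [0, 0, -0.6], 0],
  [[0.6, -1, 0], [0, 0, -0.6], 0],
  [[0.6, -1, 0], [0, 0, -0.6], 0],
  [[0.6, -1, 0], [0, 0, -0.6], 0],
  [[0.6, -1, 0], [0, 0, -0.6], 0],
  [[0.6, -1, 0], [0, 0, -0.6], 0],
  [[0.6, -1, 0], [0, 0, -0.6], 0],
  [[0.6, -1, 0], [0, 0, -0.6], 0],
  [[0.6, -1, 0], [0, 0, -0.6], 0],
  [[0.6, -1, 0], [0, 0, -0.6], 0],
  [[0.6, -1, 0], [0, 0, -0.6], 0],
])

```text
time_s: 2.55
eef_pos: [0.4145, 0.1741, 0.2454]
eef_rot: [-179.5, -0.2, 104.0]
force: [0.2, -0.3, 0.3]
opening: 0.0941
```

Emit:
drive_tool([
  [[0.6, -1, 0], [0, 0, -0.6], 0],
  [[0.6, -1, 0], [0, 0, -0.6], 0],
  [[0.6, -1, 0], [0, 0, -0.6], 0],
  [[0.6, -1, 0], [0, 0, -0.6], 0],
  [[0.6, -1, 0], [0, 0, -0.6], 0],
  [[0.6, -1, 0], [0, 0, -0.6], 0],
  [[0.6, -1, 0], [0, 0, -0.6], 0],
  [[0.6, -1, 0], [0, 0, -0.6], 0],
  [[0.6, -1, 0], [0, 0, -0.6], 0],
  [[0.6, -1, 0], [0, 0, -0.6], 0],
])

```text
time_s: 3.55
eef_pos: [0.5377, -0.0445, 0.2459]
eef_rot: [-179.6, -0.2, 71.4]
force: [0.3, -0.1, -1.3]
opening: 0.0943
```

Fix the yaw and drop a little for a closer look.

Emit:
drive_tool([
  [[0, 0.3, -1], [0, 0, 0.4], 0],
  [[0, 0.3, -1], [0, 0, 0.3], 0],
  [[0, 0, 0], [0, 0, 0], 0],
  [[0, 0, 0], [0, 0, 0], 0],
])

```text
time_s: 3.95
eef_pos: [0.5388, -0.0417, 0.2058]
eef_rot: [-179.9, -0.1, 74.0]
force: [0.3, 0.4, -0.2]
opening: 0.0941
```

Run:
```python
from h import *
s=telemetry.read_state(); print(s['eef_pos'],s['eef_rot'],s['joint_pos'],s['force'])
np.savez('pics/w1s',p=s['eef_pos'],r=s['eef_rot']); snap('wrist','w1')
```

```text
[ 0.53884609 -0.04171551  0.20577033] [-1.79866486e+02 -6.96480185e-02  7.40300766e+01] [-20.84615633  27.64684383  33.56587266 102.27142035 -18.20538545
  55.66040193   4.17370818] [ 0.3184554   0.41505001 -0.20975862]
```

View pics/w1.png

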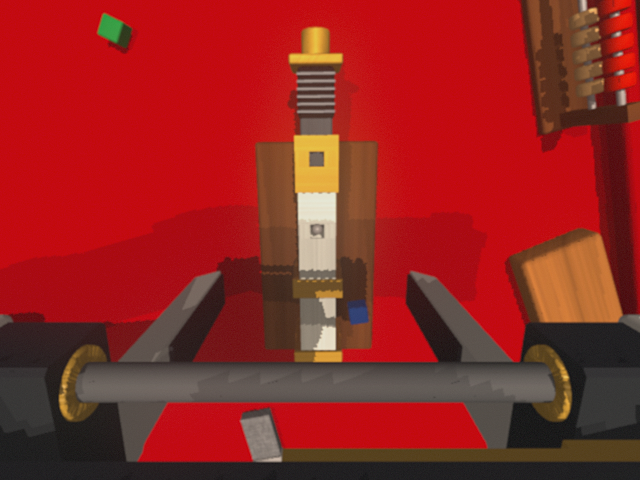

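The wrist view shows the button in hole 1 at (317,230), the sleeve hole at (317,158), the grip at (316,92), and the blue chalk at (358,312) to one side.

Run:
```python
from h import *
from scipy.spatial.transform import Rotation as R
f=np.load('pics/w1s.npz'); T=np.eye(4); T[:3,:3]=R.from_euler('xyz',f['r'],degrees=True).as_matrix(); T[:3,3]=f['p']
im=cv2.imread('pics/w1.png'); cv2.imwrite('pics/w1z.png',cv2.resize(im[20:270,260:380],None,fx=2.4*2,fy=2.4,interpolation=cv2.INTER_CUBIC)[:600,:800])
cv2.imwrite('pics/w1b.png',cv2.resize(im[140:250,280:355],None,fx=5.4,fy=5.4,interpolation=cv2.INTER_CUBIC))
# tube edges by row
D=np.load('pics/w1.npy'); v,u=np.mgrid[0:480,0:640]; m=(D>0)&(v<350)
P=deproj('wrist',u[m],v[m],D[m],T).T; t=P[(P[:,2]>.088)&(P[:,2]<.0995)&(abs(P[:,0]-.54)<.1)&(abs(P[:,1]+.03)<.2)]
print(np.median(t[:,2]),cv2.minAreaRect(t[:,:2].astype(np.float32)),len(t))
for (uu,vv,z) in ((317,230,.097),(317,230,.092),(317,158.5,.094),(316.5,58,.09)):
    print(uu,vv,onplane('wrist',uu,vv,z,T), D[int(vv),int(uu)])
a=onplane('wrist',317,230,.092,T);b=onplane('wrist',317,158.5,.094,T);print(np.linalg.norm((b-a)[:2]),np.degrees(np.arctan2(*(b-a)[1::-1])))
# row-wise centre of tube: left/right from height
H=np.full(D.shape,np.nan); H[m]=P[:,2]
for vv in range(150,280,10):
    c=np.where((H[vv]>.085)&(np.arange(640)>270)&(np.arange(640)<360))[0]; 
    if len(c): print(vv,c.min(),c.max(),np.nanmedian(H[vv,c]).round(4),onplane('wrist',(c.min()+c.max())/2,vv,.092,T).round(4))
```

```text
0.09228121598716504 ((0.5451077818870544, -0.025586247444152832), (0.289766401052475, 0.04649850353598595), 74.41777038574219) 11373
317 230 [ 0.54022022 -0.04563112  0.097     ] 0.33380526
317 230 [ 0.53991809 -0.04674934  0.092     ] 0.33380526
317 158.5 [0.55742576 0.01488123 0.094     ] 0.32775635
316.5 58 [0.57910802 0.09264127 0.09      ] 0.29968578
0.06406907169741922 74.14151053411456
150 294 337 0.0945 [0.5581 0.0221 0.092 ]
160 294 337 0.0936 [0.5558 0.0139 0.092 ]
170 295 337 0.0938 [0.5539 0.0055 0.092 ]
180 295 337 0.0942 [ 0.5515 -0.0028  0.092 ]
190 295 337 0.0942 [ 0.5491 -0.0113  0.092 ]
200 298 335 0.0922 [ 0.547  -0.0201  0.092 ]
210 298 334 0.092 [ 0.5441 -0.0287  0.092 ]
220 298 334 0.0919 [ 0.5416 -0.0375  0.092 ]
230 298 334 0.0924 [ 0.539  -0.0465  0.092 ]
240 298 334 0.0919 [ 0.5364 -0.0556  0.092 ]
250 299 334 0.0921 [ 0.5343 -0.0649  0.092 ]
260 299 334 0.092 [ 0.5316 -0.0743  0.092 ]
270 299 334 0.092 [ 0.5289 -0.0838  0.092 ]
```

View pics/w1b.png

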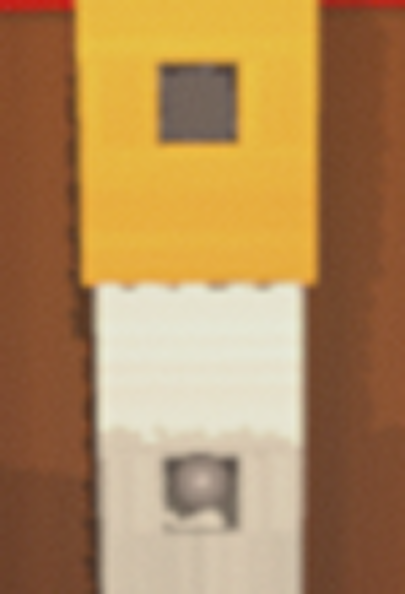

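Emit:
drive_tool([
  [[0.06, -0.15, -1], [0, 0, 0.1], 1],
  [[0, 0, -1], [0, 0, 0.1], 1],
  [[0, 0, -1], [0, 0, 0], 1],
  [[0, 0, -1], [0, 0, 0], 1],
  [[0, 0, -0.3], [0, 0, 0], 1],
  [[0, 0, 0], [0, 0, 0], 1],
  [[0, 0, 0], [0, 0, 0], 1],
  [[0, 0, 0], [0, 0, 0], 1],
], newtons=20)

```text
time_s: 4.8
eef_pos: [0.5464, -0.0468, 0.1261]
eef_rot: [179.3, -0.3, 74.9]
force: [0.9, -0.1, -0.2]
opening: 0.0334
```

Run:
```python
from h import *
s=telemetry.read_state(); print(s['eef_pos'],s['eef_rot'],s['force'],s['opening'])
im,_=snap('side','s2'); cv2.imwrite('pics/s2z.png',cv2.resize(cv2.imread('pics/s2.png')[120:290,220:400],None,fx=3.5,fy=3.5,interpolation=cv2.INTER_CUBIC))
```

```text
[ 0.54641167 -0.04680107  0.12610087] [179.25195226  -0.30029054  74.88145886] [ 0.86763892 -0.13200466 -0.20537703] 0.03335380780746496
```

View pics/s2z.png

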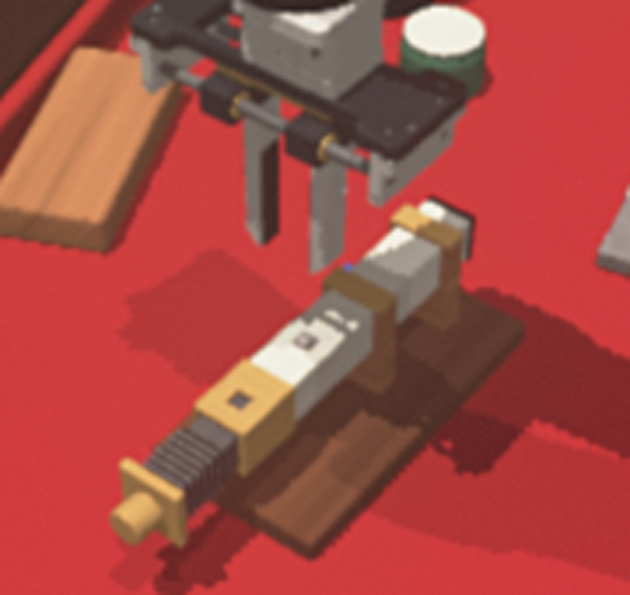

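The fingers are still closing above the tube. I'll correct x/y, hold until they are shut, then descend slowly.

Emit:
drive_tool([
  [[-0.3, 0.1, 0], [0, 0, 0], 1],
  [[0, 0, 0], [0, 0, 0], 1],
  [[0, 0, 0], [0, 0, 0], 1],
  [[0, 0, 0], [0, 0, 0], 1],
])

```text
time_s: 5.25
eef_pos: [0.5409, -0.0445, 0.1278]
eef_rot: [179.1, -0.4, 74.9]
force: [0.4, -0.2, 0.7]
opening: 0.001
```

Emit:
drive_tool([
  [[-0.05, 0, -0.5], [0, 0, 0], 1],
  [[0, 0, -0.5], [0, 0, 0], 1],
  [[0, 0, -0.2], [0, 0, 0], 1],
  [[0, 0, 0], [0, 0, 0], 1],
])

```text
time_s: 5.65
eef_pos: [0.5394, -0.0444, 0.1012]
eef_rot: [179.1, -0.3, 74.9]
force: [0.2, -0.5, -0.0]
opening: -0.0001
```

Emit:
drive_tool([
  [[0, 0, -0.1], [0, 0, 0], 1],
  [[0, 0, -0.1], [0, 0, 0], 1],
  [[0, 0, 0], [0, 0, 0], 1],
])

```text
time_s: 5.95
eef_pos: [0.5393, -0.0446, 0.0964]
eef_rot: [179.2, -0.3, 74.9]
force: [0.1, -0.1, -0.5]
opening: 0.0003
```

Emit:
drive_tool([
  [[0, 0, -0.1], [0, 0, 0], 1],
  [[0, 0, 0], [0, 0, 0], 1],
])

```text
time_s: 6.15
eef_pos: [0.5396, -0.0446, 0.0945]
eef_rot: [179.1, -0.3, 74.9]
force: [0.3, -0.0, 0.5]
opening: 0.0003
```

Emit:
drive_tool([
  [[0, 0, -0.06], [0, 0, 0], 1],
  [[0, 0, 0], [0, 0, 0], 1],
])

```text
time_s: 6.35
eef_pos: [0.5397, -0.0446, 0.0934]
eef_rot: [179.1, -0.3, 74.9]
force: [-0.4, -0.3, -0.6]
opening: 0.0004
```

Run:
```python
from h import *
for i in range(1):
    s=telemetry.read_state(); print(s['eef_pos'],s['force'])
im,_=snap('side','s3'); cv2.imwrite('pics/s3z.png',cv2.resize(cv2.imread('pics/s3.png')[150:290,230:390],None,fx=4.2,fy=4.2,interpolation=cv2.INTER_CUBIC))
```

```text
[ 0.53973556 -0.04460223  0.0934372 ] [-0.43028794 -0.32651582 -0.5950387 ]
```

View pics/s3z.png

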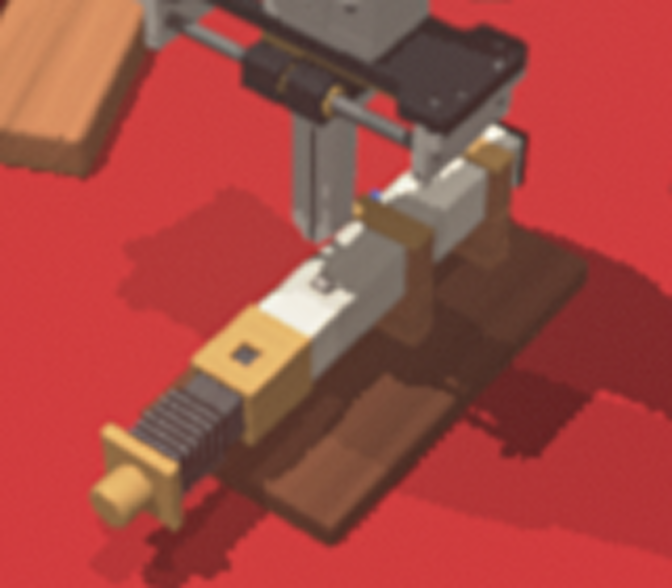

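Run:
```python
from h import *
s=telemetry.read_state(); p=s['eef_pos']
print('side',proj('side',p),'scene',proj('scene',p))
D=np.load('pics/s3.npy')
for v in range(196,222,2): print(v,[ (deproj('side',u,v,np.float64(D[v,u])).round(3)*1000).astype(int).tolist() for u in (303,306,309)])
snap('scene','c3'); cv2.imwrite('pics/c3z.png',cv2.resize(cv2.imread('pics/c3.png')[190:310,220:400],None,fx=4.4,fy=4.4,interpolation=cv2.INTER_CUBIC))
```

```text
side (np.float64(305.52393240153657), np.float64(216.3427943941959)) scene (np.float64(307.7755399237625), np.float64(237.53717836325876))
196 [[541, -36, 159], [534, -34, 164], [527, -33, 167]]
198 [[542, -37, 153], [533, -32, 160], [527, -33, 161]]
200 [[541, -34, 150], [534, -33, 153], [527, -33, 155]]
202 [[542, -36, 143], [534, -34, 147], [528, -34, 149]]
204 [[542, -36, 137], [534, -34, 141], [527, -33, 145]]
206 [[541, -35, 132], [534, -33, 137], [575, -152, 17]]
208 [[593, -156, -1], [587, -160, -1], [544, -75, 89]]
210 [[590, -149, 1], [547, -66, 91], [541, -67, 92]]
212 [[551, -58, 91], [545, -59, 91], [538, -60, 93]]
214 [[549, -52, 91], [543, -56, 89], [538, -59, 88]]
216 [[546, -45, 92], [538, -44, 96], [535, -52, 89]]
218 [[544, -41, 91], [536, -39, 95], [544, -75, 58]]
220 [[540, -32, 94], [536, -38, 90], [530, -40, 91]]
```

View pics/c3z.png

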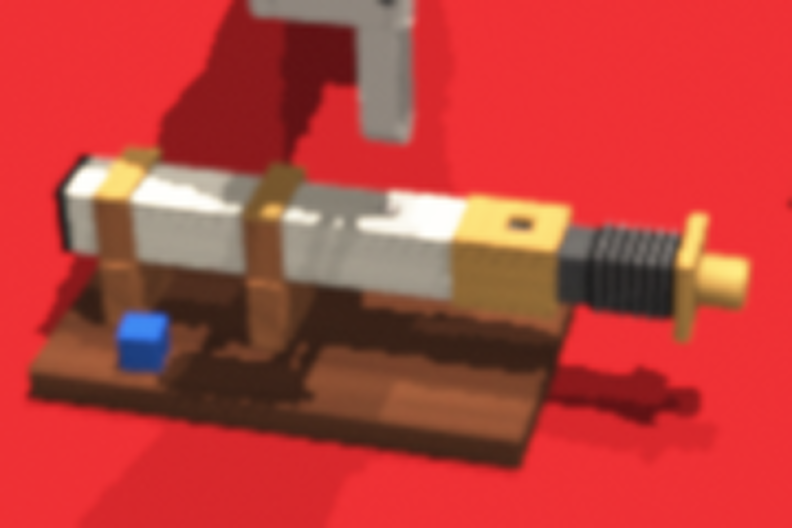

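Run:
```python
from h import *
s=telemetry.read_state(); print(s['time_s'],s['eef_pos'],s['eef_rot'],s['force'],s['joint_pos'],s['joint_velocities'])
im,D=snap('side','s4'); 
for v in range(196,222,2): print(v,[ (deproj('side',u,v,np.float64(D[v,u])).round(3)*1000).astype(int).tolist() for u in (303,306,309)])
print(proj('side',np.array([.5464,-.0468,.1261])),proj('side',np.array([.5396,-.0446,.13])),proj('scene',np.array([.5396,-.0446,.13])))
f=np.load('pics/w1s.npz');
```

```text
6.45 [ 0.53987874 -0.04466506  0.09355472] [179.10024979  -0.34361864  74.89009628] [ 0.15732849 -0.12247945  0.47170206] [-16.22675241  35.12105654  27.64662146 110.22807967 -25.09192397
  39.6311117   11.42276914] [-0.08230969  0.0171267   0.0729469  -0.05950584  0.04637484  0.05719263
  0.0583726 ]
196 [[542, -36, 159], [534, -35, 163], [527, -34, 166]]
198 [[541, -35, 154], [533, -31, 161], [528, -36, 158]]
200 [[541, -35, 150], [535, -35, 151], [527, -33, 156]]
202 [[542, -36, 143], [534, -35, 146], [527, -33, 151]]
204 [[541, -35, 138], [533, -31, 144], [527, -34, 144]]
206 [[543, -38, 129], [533, -32, 138], [575, -150, 19]]
208 [[593, -157, -1], [588, -163, -4], [544, -75, 90]]
210 [[591, -152, -2], [548, -67, 90], [542, -70, 89]]
212 [[551, -58, 91], [545, -59, 92], [538, -61, 92]]
214 [[548, -49, 94], [543, -54, 91], [536, -54, 93]]
216 [[547, -47, 90], [538, -42, 98], [534, -51, 90]]
218 [[543, -37, 94], [537, -40, 94], [543, -73, 60]]
220 [[541, -34, 92], [535, -36, 92], [529, -38, 93]]
(np.float64(302.9459413388899), np.float64(203.90036008209682)) (np.float64(305.51888269301617), np.float64(204.05751992907557)) (np.float64(307.27650541738257), np.float64(222.18006540044007))
```

Run:
```python
from h import *
D=np.load('pics/w1.npy')
I=np.eye(4)
for v,us in ((273,(215,218,221,410,413,416)),(278,(205,210,217,412,420,425)),(300,(190,195,200,430,436,445)),(330,(170,180,450,460)),(355,(140,160,470,490))):
  for u in us: print(v,u,(deproj('wrist',u,v,np.float64(D[v,u]),I)*1000).round(0),end=' ')
  print()
im,D=snap('wrist','w4');
```

```text
273 215 [  9. -50. -40.] 273 218 [  9. -48. -41.] 273 221 [ -79. -112.  205.] 273 410 [  9.  49. -39.] 273 413 [  9.  50. -41.] 273 416 [  9.  52. -41.] 
278 205 [  9. -53. -48.] 278 210 [  9. -50. -48.] 278 217 [  7. -48. -44.] 278 412 [  7.  49. -44.] 278 420 [  9.  52. -47.] 278 425 [  9.  54. -47.] 
300 190 [  9. -52. -73.] 300 195 [  9. -50. -73.] 300 200 [  8. -48. -71.] 300 430 [  8.  49. -71.] 300 436 [  9.  52. -73.] 300 445 [  9.  55. -74.] 
330 170 [  9. -50. -99.] 330 180 [  8. -47. -98.] 330 450 [  7.  50. -95.] 330 460 [  10.   51. -100.] 
355 140 [   8.  -54. -114.] 355 160 [   9.  -47. -115.] 355 470 [   9.   49. -114.] 355 490 [   9.   55. -115.]
```

View pics/w4.png

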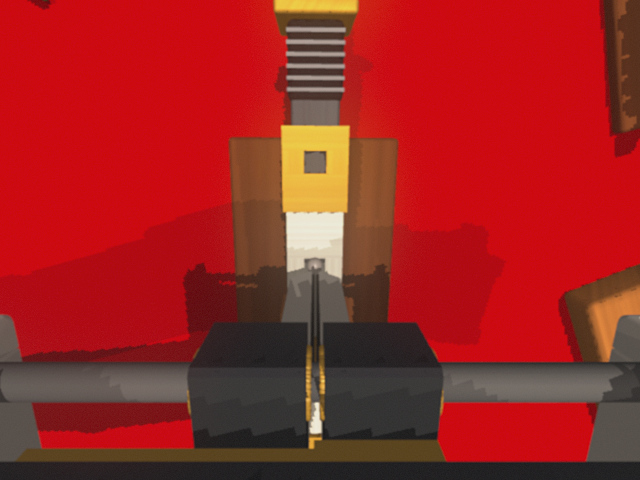

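Three cameras agree that the real fingertips are about 37 mm behind the reported TCP: side depth puts the tip at z≈0.131 while the TCP reads 0.094, and the wrist depth puts the tips at tool z≈-38. The button is therefore untouched, still up at (316,265) in the wrist view. I'll continue down with that offset, so contact should come at reported z≈0.060.

Emit:
drive_tool([
  [[0, 0, -0.5], [0, 0, 0], 1],
  [[0, 0, -0.5], [0, 0, 0], 1],
  [[0, 0, -0.15], [0, 0, 0], 1],
  [[0, 0, 0], [0, 0, 0], 1],
])

```text
time_s: 6.95
eef_pos: [0.5395, -0.0445, 0.0681]
eef_rot: [179.1, -0.3, 74.9]
force: [0.5, 0.1, -0.5]
opening: 0.0007
```

Emit:
drive_tool([
  [[0, 0, -0.12], [0, 0, 0], 1],
  [[0, 0, 0], [0, 0, 0], 1],
])

```text
time_s: 7.15
eef_pos: [0.5393, -0.0446, 0.0652]
eef_rot: [179.2, -0.3, 74.9]
force: [-0.9, -0.4, -0.3]
opening: 0.0007
```

Emit:
drive_tool([
  [[0, 0, -0.12], [0, 0, 0], 1],
  [[0, 0, 0], [0, 0, 0], 1],
])

```text
time_s: 7.35
eef_pos: [0.5395, -0.0447, 0.0628]
eef_rot: [179.1, -0.3, 74.9]
force: [-0.7, -0.2, 0.2]
opening: 0.0003
```

Emit:
drive_tool([
  [[0, 0, -0.1], [0, 0, 0], 1],
  [[0, 0, 0], [0, 0, 0], 1],
])

```text
time_s: 7.55
eef_pos: [0.5397, -0.0447, 0.0609]
eef_rot: [179.1, -0.3, 74.9]
force: [0.1, 0.1, -0.8]
opening: 0.0006
```

Emit:
drive_tool([
  [[0, 0, -0.1], [0, 0, 0], 1],
  [[0, 0, 0], [0, 0, 0], 1],
])

```text
time_s: 7.75
eef_pos: [0.5401, -0.0447, 0.0591]
eef_rot: [179.1, -0.4, 74.9]
force: [0.2, -0.1, -0.6]
opening: 0.0004
```

Run:
```python
from h import *
s=telemetry.read_state(); print(s['eef_pos'],s['force'])
snap('side','s5'); cv2.imwrite('pics/s5z.png',cv2.resize(cv2.imread('pics/s5.png')[150:290,230:390],None,fx=4.2,fy=4.2,interpolation=cv2.INTER_CUBIC))
```

```text
[ 0.54006162 -0.04473349  0.05912447] [ 0.19198065 -0.09839345 -0.62121752]
```

View pics/s5z.png

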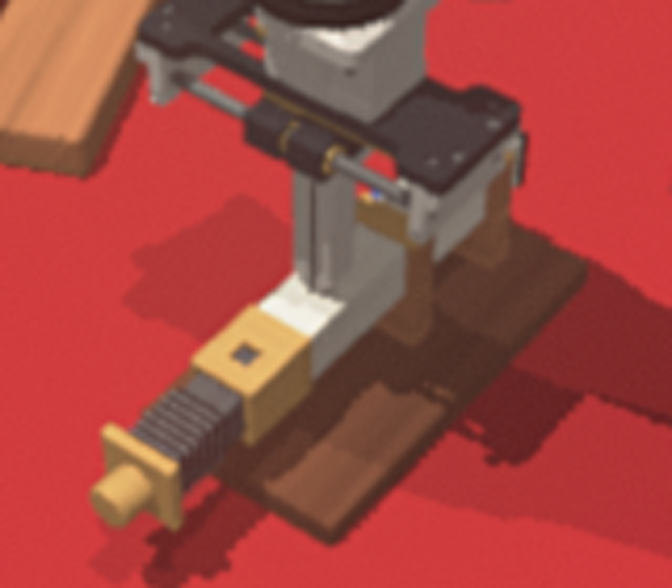

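The tip is now just above the tube at crop (318,290), and the tube has not kicked yet. I'll go on in 1–1.5 mm steps.

Emit:
drive_tool([
  [[0, 0, -0.08], [0, 0, 0], 1],
  [[0, 0, 0], [0, 0, 0], 1],
])

```text
time_s: 8.0
eef_pos: [0.5403, -0.0448, 0.0577]
eef_rot: [179.1, -0.4, 74.9]
force: [-0.5, 0.7, 0.4]
opening: 0.0006
```

Emit:
drive_tool([
  [[0, 0, -0.08], [0, 0, 0], 1],
  [[0, 0, 0], [0, 0, 0], 1],
])

```text
time_s: 8.2
eef_pos: [0.5403, -0.0445, 0.0561]
eef_rot: [179.1, -0.4, 74.9]
force: [0.5, 0.1, 0.1]
opening: 0.0006
```

Emit:
drive_tool([
  [[0, 0, -0.08], [0, 0, 0], 1],
  [[0, 0, 0], [0, 0, 0], 1],
])

```text
time_s: 8.4
eef_pos: [0.5405, -0.0446, 0.0545]
eef_rot: [179.0, -0.4, 74.9]
force: [-1.1, 0.9, 1.7]
opening: 0.0006
```

Emit:
drive_tool([
  [[0, 0, -0.06], [0, 0, 0], 1],
  [[0, 0, 0], [0, 0, 0], 1],
])

```text
time_s: 8.6
eef_pos: [0.5405, -0.0445, 0.0545]
eef_rot: [179.0, -0.4, 74.9]
force: [-1.0, -0.5, 1.5]
opening: 0.0007
```

Emit:
drive_tool([
  [[0, 0, -0.06], [0, 0, 0], 1],
  [[0, 0, 0], [0, 0, 0], 1],
])

```text
time_s: 8.8
eef_pos: [0.5406, -0.0445, 0.0545]
eef_rot: [179.0, -0.5, 74.9]
force: [-0.0, 0.1, 2.1]
opening: 0.0007
```

Run:
```python
from h import *
s=telemetry.read_state(); print(s['eef_pos'],s['force'])
snap('side','s6'); cv2.imwrite('pics/s6z.png',cv2.resize(cv2.imread('pics/s6.png')[150:290,230:390],None,fx=4.2,fy=4.2,interpolation=cv2.INTER_CUBIC))
```

```text
[ 0.54056533 -0.04452467  0.05452033] [-0.04763581  0.07626438  2.13103346]
```

View pics/s6z.png

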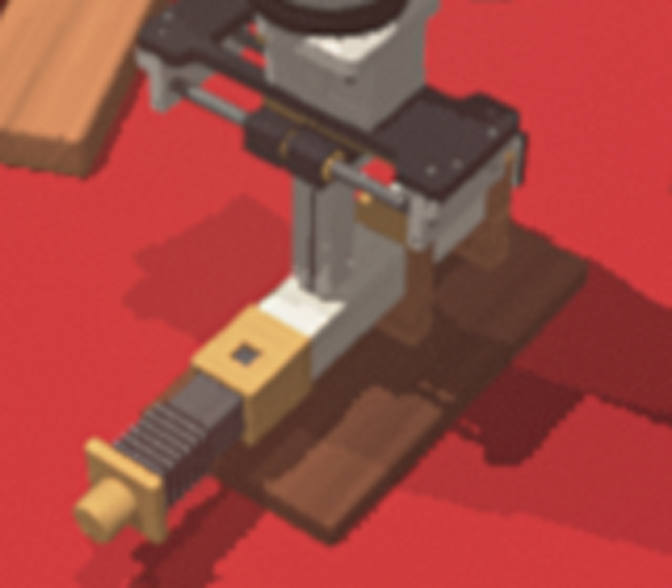

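The tube has kicked out (the grip moved from about crop (200,400) to (170,440)), and the tips now rest on the tube top, confirming an offset of 37.5 mm. Next I'll lift, open, and move over the grip.

Emit:
drive_tool([
  [[0, 0, 1], [0, 0, 0], 1],
  [[0, 0, 1], [0, 0, 0], 0],
  [[0.26, 1, 0.5], [0, 0, 0], 0],
  [[0.26, 1, 0], [0, 0, 0], 0],
  [[0.26, 1, 0], [0, 0, 0], 0],
  [[0.26, 1, 0], [0, 0, 0], 0],
  [[0.26, 1, 0], [0, 0, 0], 0],
  [[0.26, 0.95, 0], [0, 0, 0], 0],
  [[0, 0, 0], [0, 0, 0], 0],
  [[0, 0, 0], [0, 0, 0], 0],
])

```text
time_s: 9.85
eef_pos: [0.5705, 0.0766, 0.1024]
eef_rot: [179.2, -0.2, 74.7]
force: [-0.2, -0.3, 0.1]
opening: 0.0691
```

Run:
```python
from h import *
s=telemetry.read_state(); print(s['eef_pos'],s['eef_rot'],s['force'],s['opening'])
np.savez('pics/w7s',p=s['eef_pos'],r=s['eef_rot']); snap('wrist','w7')
```

```text
[0.57046655 0.07662434 0.10244074] [179.16361051  -0.23101252  74.72250606] [-0.15250532 -0.29406325  0.10605759] 0.06914330036742279
```

View pics/w7.png

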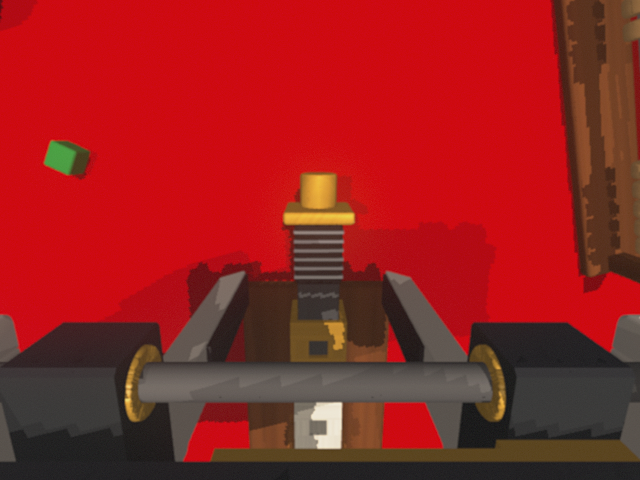

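Run:
```python
from h import *
from scipy.spatial.transform import Rotation as R
f=np.load('pics/w7s.npz'); T=np.eye(4); T[:3,:3]=R.from_euler('xyz',f['r'],degrees=True).as_matrix(); T[:3,3]=f['p']
e=np.array([np.cos(np.radians(74.8)),np.sin(np.radians(74.8))]);h=np.array([.5396,-.046])
for u,v,z in ((318.5,224,.0905),(318.5,281,.0905),(318,427,.092),(318,348,.094)):
    P=onplane('wrist',u,v,z,T); q=P[:2]-h; print(u,v,P.round(4),'along',(q@e).round(4),'lat',(q@[-e[1],e[0]]).round(4),'tool', (np.linalg.inv(T)@np.r_[P,1])[:3].round(4))
```

```text
318.5 224 [0.5796 0.0979 0.0905] along 0.1494 lat -0.0009 tool [0.0229 0.003  0.0121]
318.5 281 [0.5696 0.061  0.0905] along 0.1111 lat -0.0009 tool [-0.0153  0.0031  0.0119]
318 427 [ 0.54   -0.0473  0.092 ] along -0.0012 lat -0.0007 tool [-0.1276  0.0031  0.01  ]
318 348 [0.557  0.0157 0.094 ] along 0.0641 lat -0.0006 tool [-0.0623  0.0029  0.0082]
```

Emit:
drive_tool([
  [[0.24, 0.27, -0.5], [0, 0, 0], 0],
  [[0, 0, -1], [0, 0, 0], 0],
  [[0, 0, -1], [0, 0, 0], 0],
  [[0, 0, -1], [0, 0, 0], 0],
  [[0, 0, -0.4], [0, 0, 0], 0],
  [[0, 0, 0], [0, 0, 0], 0],
])

```text
time_s: 10.5
eef_pos: [0.5759, 0.0765, 0.0198]
eef_rot: [179.1, -0.2, 74.2]
force: [-0.0, 0.8, 0.2]
opening: 0.094
```

Emit:
drive_tool([
  [[-0.03, 0.28, 0], [0, 0, 0.1], 0],
  [[0, 0, 0], [0, 0, 0], 0.6],
  [[0, 0, 0], [0, 0, 0], 0.6],
  [[0, 0, 0], [0, 0, 0], 0.6],
  [[0, 0, 0], [0, 0, 0], 0.6],
  [[0, 0, 0], [0, 0, 0], 0.6],
], newtons=25)

```text
time_s: 11.1
eef_pos: [0.5777, 0.0823, 0.0228]
eef_rot: [178.8, -0.3, 74.7]
force: [0.3, -0.5, -0.5]
opening: 0.0573
```

Run:
```python
from h import *
s=telemetry.read_state(); print(s['eef_pos'],s['eef_rot'],s['force'],s['opening'])
snap('side','s8'); cv2.imwrite('pics/s8z.png',cv2.resize(cv2.imread('pics/s8.png')[150:290,230:390],None,fx=4.2,fy=4.2,interpolation=cv2.INTER_CUBIC))
```

```text
[0.57773272 0.08232111 0.02278145] [178.82681914  -0.26346029  74.71180828] [ 0.3476965  -0.46368289 -0.50450511] 0.057280252467745874
```

View pics/s8z.png

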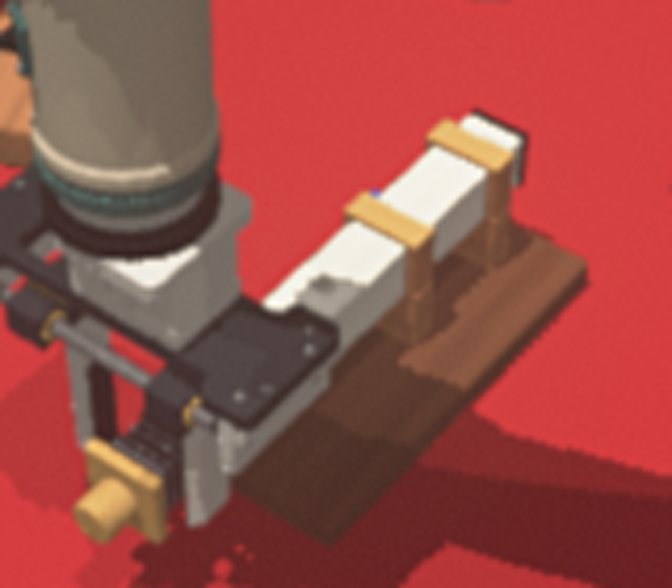

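Emit:
drive_tool([
  [[-0.1, 0, -0.15], [0, 0, 0], 0.6],
  [[0, 0, 0], [0, 0, 0], 1],
  [[0, 0, 0], [0, 0, 0], 1],
  [[0, 0, 0], [0, 0, 0], 1],
  [[0, 0, 0], [0, 0, 0], 1],
  [[0, 0, 0], [0, 0, 0], 1],
], newtons=25)

```text
time_s: 11.75
eef_pos: [0.5757, 0.0823, 0.0197]
eef_rot: [178.8, -0.3, 74.7]
force: [0.5, 0.2, 0.5]
opening: 0.031
```

Gripped at 31 mm, the grip's width. Now I'll draw it out along (0.262, 0.965).

Emit:
drive_tool([
  [[0.066, 0.24, 0], [0, 0, 0], 1],
  [[0.066, 0.24, 0], [0, 0, 0], 1],
  [[0.066, 0.24, 0], [0, 0, 0], 1],
  [[0.066, 0.24, 0], [0, 0, 0], 1],
])

```text
time_s: 12.15
eef_pos: [0.5796, 0.0966, 0.0196]
eef_rot: [178.9, 0.1, 74.5]
force: [-0.6, -4.3, 1.2]
opening: 0.0312
```

Run:
```python
from h import *
s=telemetry.read_state(); print(s['eef_pos'],s['eef_rot'],s['force'],s['opening'])
snap('scene','c9'); cv2.imwrite('pics/c9z.png',cv2.resize(cv2.imread('pics/c9.png')[170:310,220:420],None,fx=4,fy=4,interpolation=cv2.INTER_CUBIC))
```

```text
[0.57956247 0.09662329 0.019641  ] [1.78903800e+02 1.01876749e-01 7.44525349e+01] [-0.62861074 -4.31562768  1.21925953] 0.0311740489570986
```

View pics/c9z.png

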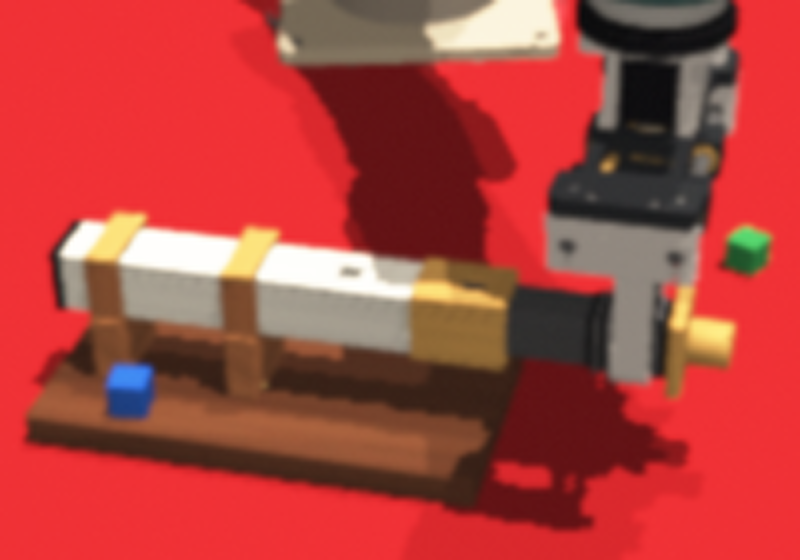

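The tube follows the pads (friction about 4 N), and extension is now around 26 mm.

Emit:
drive_tool([
  [[0.066, 0.24, 0], [0, 0, 0], 1],
  [[0.066, 0.24, 0], [0, 0, 0], 1],
  [[0.066, 0.24, 0], [0, 0, 0], 1],
  [[0.066, 0.24, 0], [0, 0, 0], 1],
])

```text
time_s: 12.6
eef_pos: [0.5855, 0.118, 0.0197]
eef_rot: [178.9, 0.1, 74.5]
force: [-0.8, -4.8, 2.0]
opening: 0.031
```

Emit:
drive_tool([
  [[0.04, 0.15, 0], [0, 0, 0], 1],
  [[0.04, 0.15, 0], [0, 0, 0], 1],
  [[0.04, 0.15, 0], [0, 0, 0], 1],
])

```text
time_s: 12.9
eef_pos: [0.5886, 0.1293, 0.0197]
eef_rot: [178.9, 0.0, 74.5]
force: [0.1, -2.6, 1.6]
opening: 0.0315
```

Emit:
drive_tool([
  [[0.02, 0.08, 0], [0, 0, 0], 1],
  [[0, 0, 0], [0, 0, 0], 1],
])

```text
time_s: 13.1
eef_pos: [0.5896, 0.1327, 0.0197]
eef_rot: [178.8, -0.1, 74.6]
force: [0.9, -2.5, 0.9]
opening: 0.0311
```

Emit:
drive_tool([
  [[0.02, 0.08, 0], [0, 0, 0], 1],
  [[0, 0, 0], [0, 0, 0], 1],
])

```text
time_s: 13.3
eef_pos: [0.5897, 0.1331, 0.0197]
eef_rot: [178.8, 0.0, 74.6]
force: [-0.2, -1.6, 1.8]
opening: 0.0312
```

The second step moved only 0.4 mm, so it looks blocked. I'll look, then tug.

Emit:
drive_tool([
  [[0.03, 0.1, 0], [0, 0, 0], 1],
])

```text
time_s: 13.4
eef_pos: [0.5896, 0.1331, 0.0196]
eef_rot: [178.9, 0.1, 74.5]
force: [-1.1, -8.4, 3.3]
opening: 0.0309
```

Run:
```python
from h import *
s=telemetry.read_state(); print(s['eef_pos'],s['eef_rot'],s['force'],s['opening'])
snap('side','s10'); cv2.imwrite('pics/s10z.png',cv2.resize(cv2.imread('pics/s10.png')[150:310,210:390],None,fx=3.7,fy=3.7,interpolation=cv2.INTER_CUBIC))
snap('scene','c10'); cv2.imwrite('pics/c10z.png',cv2.resize(cv2.imread('pics/c10.png')[190:310,280:420],None,fx=5,fy=5,interpolation=cv2.INTER_CUBIC))
```

```text
[0.58964624 0.13313529 0.01962381] [1.78881031e+02 1.49216513e-01 7.45026366e+01] [-1.10056062 -8.35625845  3.25640478] 0.030891838650741504
```

View pics/c10z.png

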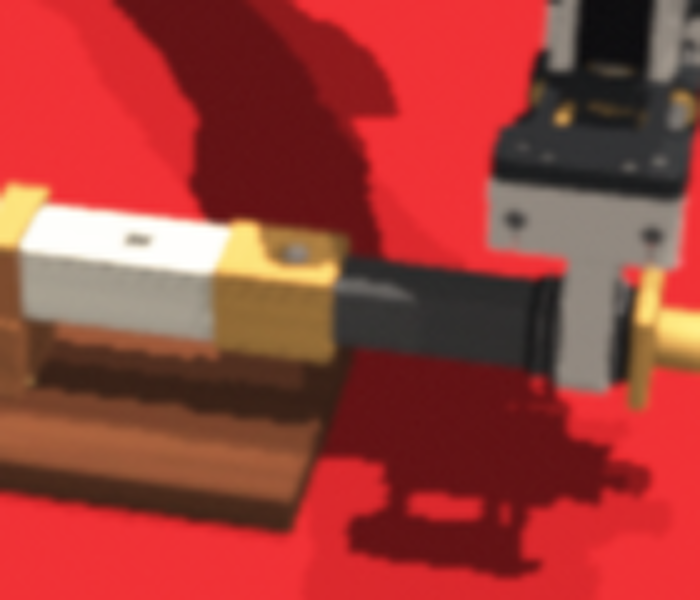

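View pics/s10z.png

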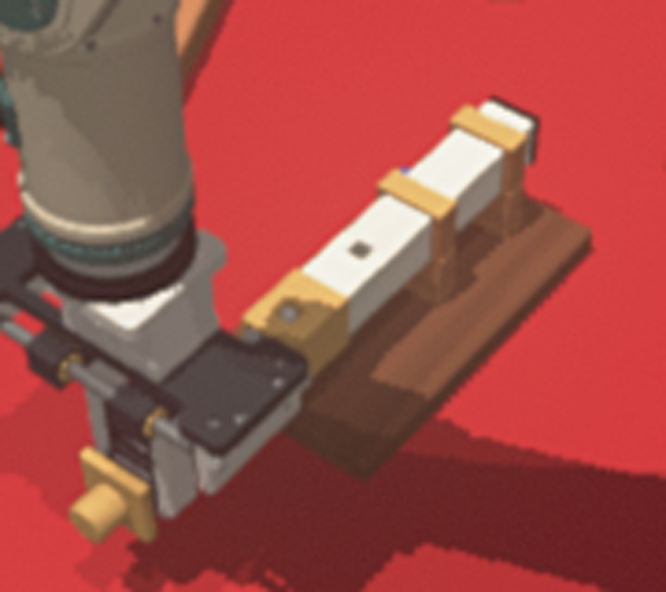

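The button is up and visible in the sleeve's hole at c10 crop (293,252). A 2 mm step gave 8.4 N, so I'll tug to about 14 N.

Emit:
drive_tool([
  [[0.035, 0.13, 0], [0, 0, 0], 1],
  [[0.043, 0.16, 0], [0, 0, 0], 1],
  [[0.043, 0.16, 0], [0, 0, 0], 1],
])

```text
time_s: 13.8
eef_pos: [0.5894, 0.1327, 0.0197]
eef_rot: [179.0, 0.8, 74.2]
force: [-2.4, -8.5, 3.6]
opening: 0.0307
```

Emit:
drive_tool([
  [[0.06, 0.22, 0], [0, 0, 0], 1],
  [[0.065, 0.24, 0], [0, 0, 0], 1],
])

```text
time_s: 14.0
eef_pos: [0.5892, 0.1325, 0.0196]
eef_rot: [179.1, 1.4, 73.9]
force: [-2.1, -11.0, 4.0]
opening: 0.0309
```

Emit:
drive_tool([
  [[0.075, 0.28, 0], [0, 0, 0], 1],
  [[0.075, 0.28, 0], [0, 0, 0], 1],
])

```text
time_s: 14.2
eef_pos: [0.5891, 0.1323, 0.0195]
eef_rot: [179.3, 2.2, 73.6]
force: [-2.3, -12.8, 3.1]
opening: 0.031
```

The tug reached 13 N and held, with no outward travel. Now I'll relax, then open.

Emit:
drive_tool([
  [[0, 0, 0], [0, 0, 0], 1],
  [[0, 0, 0], [0, 0, 0], 1],
])

```text
time_s: 14.4
eef_pos: [0.5889, 0.1318, 0.0195]
eef_rot: [179.3, 2.3, 73.6]
force: [0.3, -2.2, 1.5]
opening: 0.0311
```

Emit:
drive_tool([
  [[0, 0, 0], [0, 0, 0], 0],
  [[0, 0, 0], [0, 0, 0], 0],
  [[0, 0, 0], [0, 0, 0], 0],
  [[0, 0, 0], [0, 0, 0], 0],
  [[0, 0, 0], [0, 0, 0], 0],
  [[0, 0, 0], [0, 0, 0], 0],
  [[0, 0, 0], [0, 0, 0], 0],
])

```text
time_s: 15.1
eef_pos: [0.5893, 0.138, 0.019]
eef_rot: [179.3, 1.9, 73.8]
force: [0.7, -0.1, 0.4]
opening: 0.0837
```

Emit:
drive_tool([
  [[0, 0, 0.5], [0, 0, 0], 0],
  [[0, 0, 1], [0, 0, 0], 0],
  [[0, 0, 1], [0, 0, 0], 0],
  [[0, 0, 1], [0, 0, 0], 0],
  [[0, 0, 1], [0, 0, 0], 0],
  [[0, 0, 1], [0, 0, 0], 0],
  [[0, 0, 1], [0, 0, 0], 0],
  [[0, 0, 1], [0, 0, 0], 0],
  [[0, 0, 0], [0, 0, 0], 0],
  [[0, 0, 0], [0, 0, 0], 0],
])

```text
time_s: 16.1
eef_pos: [0.5888, 0.1364, 0.1804]
eef_rot: [179.2, 1.8, 73.6]
force: [0.5, 0.5, -0.3]
opening: 0.0936
```

Run:
```python
from h import *
s=telemetry.read_state(); print(s['time_s'],s['eef_pos'],s['eef_rot'],s['force'],s['opening'])
snap('scene','c11'); cv2.imwrite('pics/c11z.png',cv2.resize(cv2.imread('pics/c11.png')[190:310,220:420],None,fx=4,fy=4,interpolation=cv2.INTER_CUBIC))
snap('wrist','w11')
```

```text
16.1 [0.5888476  0.13636014 0.18038463] [179.16807303   1.8222314   73.63379352] [ 0.4657626   0.53123601 -0.31060823] 0.09364203277304986
```

View pics/c11z.png

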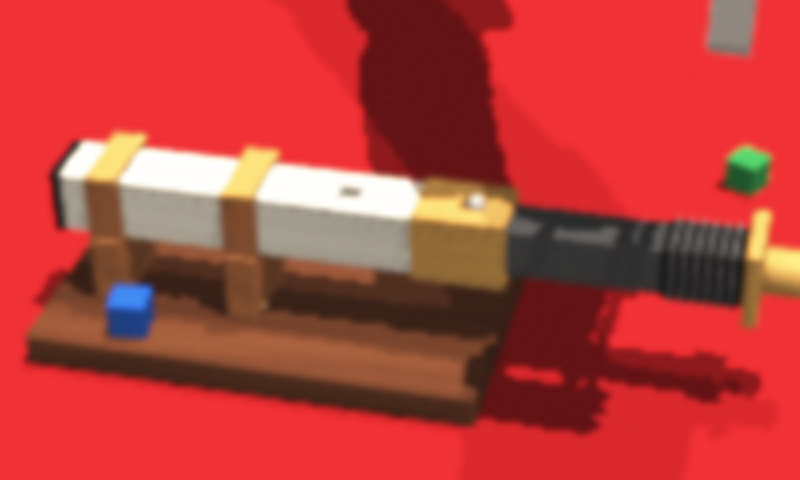

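View pics/w11.png

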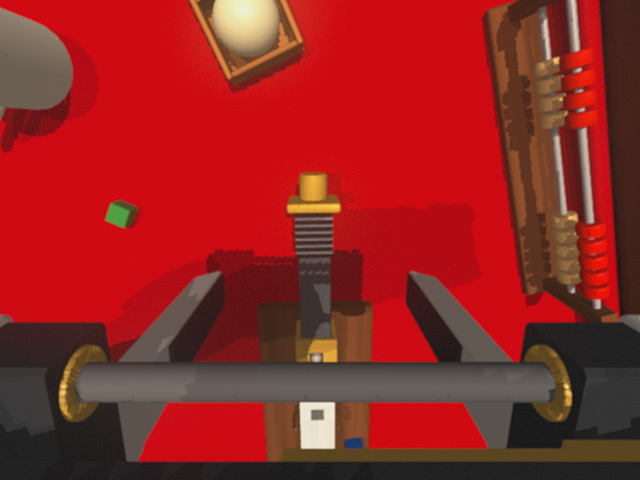

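View pics/c11.png

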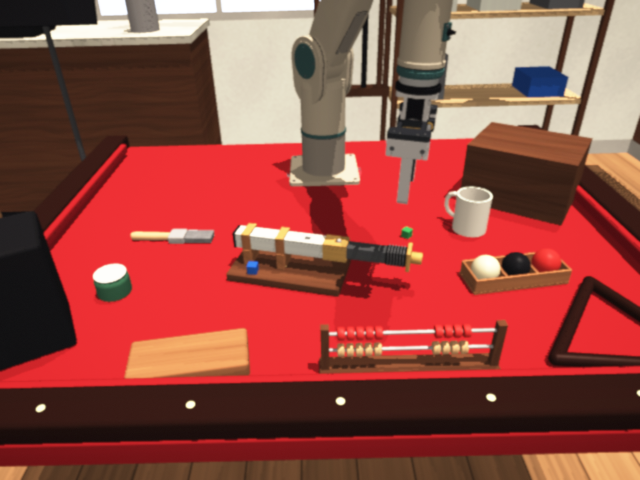

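The button stands proud in the sleeve's hole (c11 crop (476,200), wrist (317,357)), the bystanders are in their places, and the gripper is clear. Handing in.

```bash
python3 -c "
from workcell import robot; print(robot.hand_in())"
```

```text
the job is handed in; nothing more can be done
None
```

The inner tube is drawn out and locked, and I handed the job in at about 16 s of the 45 s allowed.

- **Release:** I pressed the button with the shut fingertips. The side camera showed the tube had kicked outward by then.
- **Draw-out and catch:** I gripped the black grip, where the opening read 31 mm, and drew the tube out slowly. It blocked about 51 to 52 mm after the kick, roughly 63 mm of extension by my estimate. The button was visible in the brass sleeve's hole.
- **Tug:** The outward pull built up to about 13 N at the wrist, and the tube did not move further out.
- **Last checks:** After I let go and lifted clear, the pictures showed the button standing up through the sleeve's hole. The bystanders in view looked to be in their original places. The force reading was only sensor noise (about 0.5 N).

**One disagreement:** the real fingertips sit about 37.5 mm behind the reported TCP. My first descent therefore stopped short of the button without touching it. Depth from the side and wrist cameras showed the gap, and resting the tips on the tube confirmed it. I corrected every later height for it.

I could not read the button's height, the extension or the force on the button directly. Those rest on the pictures and the wrist force.

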